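# Put the casting that matches the sample into the drying pot

### The job

One sample figure stands on the turntable. Take the lid off the drying pot by its knob and lay it on the cork mat, stand the matching one of the three castings on the bench upright in the pot, then put the lid back so that it sits properly shut. Leave the other two castings where they stand and do not knock over any casting, jar or bottle.

Things in the scene. Friction and masses are not known exactly. Their poses are not given: they have to be found in the camera images.
- lid: loose round aluminium lid of the drying pot, 166 mm across: a plug 140 mm across and 8 mm deep underneath (it drops loosely into the pot's mouth) and a flange 5 to 8 mm thick above it; black knob in the middle, 32 mm across, top 52 mm up. Origin: centre of the plug's underside, z up through the knob. On the shut pot the origin is 107 mm above the pot's origin
- lid_knob (a point): middle of the lid's knob, 42 mm above the lid's origin: the point to grip (knob 32 mm across between 32 and 52 mm up, on a 20 mm stem)
- pot: fixed round aluminium drying pot, 158 mm across outside, 150 mm inside, 115 mm tall, inner floor 10 mm up, with a small black control box on its -x side. Origin: centre of the underside, z up
- mat: fixed square cork mat, 190 x 190 mm, 4 mm thick, for laying the lid on. Origin: centre of the underside
- turntable: fixed round steel turntable on a short column, 124 mm across, top 40 mm above the bench; one sample figure stands on its middle. Origin: centre of the underside
- sample_person: fixed grey sample figure, same size and shape as casting_person; stands either on the turntable or on the wooden ledge at the far side of the bench. Origin: centre of the base's underside
- casting_person: loose grey resin casting (about 80 g) on the bench, a standing person in a long coat: round base 52 mm across and 5 mm thick, coat narrowing upwards, square flat-sided shoulders (24 mm along x, 36 mm along y, from 39 to 71 mm up), round head; 90 mm tall. Good grip: across the shoulders along y, 36 mm wide, 60 mm up. Origin: centre of the base's underside, z up
- sample_dog: fixed grey sample figure, same size and shape as casting_dog; stands either on the turntable or on the wooden ledge at the far side of the bench. Origin: centre of the base's underside
- casting_dog: loose grey resin casting (about 80 g) on the bench, a dog standing on four legs: base plate 86 x 40 x 5 mm, level body 70 mm long (x) and 30 mm wide (y) from 42 to 70 mm up, head at +x, about 94 mm tall at the ears. Good grip: across the body along y, 30 mm wide, 60 mm up. Origin: centre of the base's underside, z up
- sample_bear: fixed grey sample figure, same size and shape as casting_bear; stands either on the turntable or on the wooden ledge at the far side of the bench. Origin: centre of the base's underside
- casting_bear: loose grey resin casting (about 80 g) on the bench, a seated bear: round base 66 mm across and 5 mm thick, plump body with short arms and legs, squarish head 36 mm (x) by 40 mm (y) from 45 to 81 mm up with two round ears (91 mm tall), snout and legs towards +x. Good grip: across the head along y, 40 mm wide, 60 mm up. Origin: centre of the base's underside, z up
- jar1: bystander: small paint jar, 42 mm across, 52 mm tall, among the castings. Origin: centre of the underside
- jar2: bystander: small paint jar, 42 mm across, 52 mm tall. Origin: centre of the underside
- jar3: bystander: paint jar, 46 mm across, 65 mm tall. Origin: centre of the underside
- thinner: bystander: thinner bottle, 60 mm across, 130 mm tall. Origin: centre of the underside
Mind the look-alikes: they are no part of the job. Leave any red or yellow look-alike of the casting_bear alone. Leave any blue look-alike of the lid alone.

How it is judged:
By the outcome, as a careful person would: the job done as asked, in the order asked, and still so for the second after the job is handed in, with the robot touching nothing.
It also fails if it takes over 69 s, if anything falls off the work surface, if the arm or the gripper's body presses on something with over 40 N, if the wrist force passes 120 N, or if a joint passes its speed limit or range.

### The arm

A 6-joint arm with a two-finger parallel gripper is mounted at the origin on the work surface. World frame = base frame: x ahead of the robot, y to its left, z up, the work surface at z = 0. Lengths are in m, angles in rad, forces in N, time in s.
With the tool pointing down it reaches from about 0.275 to 0.75 m from the base axis. Payload 10.2 kg.
Tool frame: the origin (TCP) lies at the very end of the fingers, on their centre line; the grasp point (between the pads) lies bot.grasp_offset behind it (bot.grasp_offset is the distance from the TCP to the grasp point, in m); z points along the fingers, y is the line along which they close (so a half turn about z gives the same grasp; the last joint's range is limited). The gripper opens to 85 mm and grips with 20 to 120 N. Pads are 22 mm wide; open, the fingers measure 114 mm over their backs; the gripper's body (76 mm by 85 mm) begins 54 mm behind the grasp point. The pads swing forward as they close: fully open they stand 13 mm farther back than shut.
Start: joints at [-1.371, 0.313, 1.498, -0, 1.331, -0.223], TCP at [0.215, -0.479, 0.231] pointing down, gripper open.
Joint ranges: [-2.94, 2.94], [-0.97, 2.17], [0.19, 2.56], [-1.23, 4.37], [0.02, 3.11], [-2.88, 2.88]. Speed limits (rad/s): [2.39, 2.39, 3.01, 3.14, 3.14, 3.14].

### API

Orientations are given as [roll, pitch, yaw] about the fixed x, y, z axes, in that order (R = Rz(yaw) Ry(pitch) Rx(roll)).
In Python, from bench import sense, eyes, workorder, bot gives the robot as it stands.
- The arm moves only by the tool jog_arm, never from a script. Its argument "plan" is a list of rows, each an object of numbers: "tx", "ty", "tz": the shift along the tool's x, y, z in mm; "wx", "wy", "wz": the turn, a rotation vector about the tool's x, y, z in rad. A call has exactly 10 rows; each row is the pose to reach, as a shift and turn from the pose commanded when the call began, along the tool's axes at that moment; what a row does not reach only later rows make up. A row lasts 1/10 s, in which the tool goes at most 50 mm and 8.59 degrees, less where a joint would pass 70% of its speed; a pose out of reach is approached as far as the arm can. A call with a gripper value outside its range is refused whole. "fingers" is the opening, from -1 (shut) to 1 (fully open), set as the call begins (left out, the last holds). The fingers move at their own pace and stop on an object; "newtons" is the grip in N (left out, the last holds). Time passes only in rows, so rows that repeat a pose let the fingers close, or fill a call up. It gives the time, the measured TCP pose, the force, the opening and the grip force at its end, in the units of the state.
- sense(): the state, without advancing time (a new reading comes with each control period).
- eyes.camera(name): name is "scene" or "top" or "wrist"; returns a dict with "color" (420x560x3 uint8, blue, green, red), "mtx" (3x3 intrinsics, pixels), "R" (3x3) and "t" (3): a world point X has camera coordinates R X + t; the wrist camera has in their place "tool_from_camera" (4x4, takes a point from camera to tool coordinates, whose origin is the TCP and whose axes are the flange's). Camera axes: x right, y down, z forward; pixel columns grow to the right and rows downward; lengths in m; the calibration is good to about 2 mm. The wrist camera is an equidistant fisheye: a pixel r from the principal point sees the ray r / f radians off the axis. A picture is of the moment at which its call begins: read the wrist's pose just before it. There is no depth.
- workorder.sign_off(): hands the job in; it is judged then, once.
The state is a dict: "time_s": time; "qpos": joint angles; "joint_velocities": joint speeds; "joint_efforts": joint torques, N m; "tcp_pos": TCP position; "tcp_rot": TCP orientation; "ft_force": force on the tool from outside, world axes, zero at the start; "wrist_torque": the same for the moment, N m; "gripper_width": finger opening in m; "finger_force": force on a finger pad.
Only numpy, scipy, OpenCV 4.12 (cv2) and the standard library are available. Lean on these libraries where they do the work, as an engineer would, in place of code of your own. Each camera call takes 0.05 s, during which the arm holds its last target. There are 200 camera calls.

## Working session

There is one attempt and no reset: what is moved stays moved. The work goes in short steps, Python scripts to look and compute and a tool call to move; the robot and the scene stay as the last step left them, time stands still between calls to the robot, and variables do not carry over. Pictures are saved under pics/ and viewed, at most 10 in all, crops included, and the job is handed in when it is done.

Besides the shell and the picture viewer there is one more tool, called after ">>>" as a command line: name --argument value ..., lists and objects as JSON in quotes. jog_arm: Moves the arm, as the interface text tells. Its arguments: {"type":"object","properties":{"plan":{"type":"array","items":{"type":"object","properties":{"tx":{"type":"number"},"ty":{"type":"number"},"tz":{"type":"number"},"wx":{"type":"number"},"wy":{"type":"number"},"wz":{"type":"number"}}}},"fingers":{"type":"number"},"newtons":{"type":"number"}},"required":["plan"]}

```bash
ls; mkdir -p pics; python3 - <<'E'
from bench import sense, eyes, workorder, bot
import cv2,numpy as np
s=sense();print(s, bot.grasp_offset)
for n in ["scene","top"]:
    c=eyes.camera(n);cv2.imwrite(f"pics/{n}0.png",c["color"]);print(n,c["mtx"].tolist(),c["R"].tolist(),c["t"].tolist())
    np.savez(f"{n}0.npz",**c)
E
```

```text
pics
{'time_s': 0.0, 'qpos': array([-1.37141570e+00,  3.13436202e-01,  1.49846492e+00,  8.68054847e-06,
        1.33098671e+00, -2.23400381e-01]), 'joint_velocities': array([ 0.00083286,  0.00130905, -0.00026751, -0.00302347, -0.00077598,
       -0.00163881]), 'joint_efforts': array([-5.87933046e-04, -4.12262821e+01, -2.59741312e+01, -2.52825512e-04,
        4.12146954e-03,  9.47549154e-06]), 'tcp_pos': array([ 0.21534364, -0.47851318,  0.23073166]), 'tcp_rot': array([-3.14033153e+00, -2.95161954e-04,  4.22778754e-01]), 'ft_force': array([-0.2854303 , -0.14798491, -0.95028368]), 'wrist_torque': array([ 0.04760286, -0.02129242,  0.03168608]), 'finger_force': 0.0, 'gripper_width': 0.08546568144373715} 0.0187
scene [[453.4611079326699, 0.0, 283.7174954443705], [0.0, 453.4611079326699, 212.27193083330604], [0.0, 0.0, 1.0]] [[0.06180482978721033, 0.9980680713160303, -0.006347285598828481], [0.6614851182633217, -0.045722652519101084, -0.7485632086622855], [-0.7474072526615814, 0.042066186731348446, -0.6630330569456927]] [0.018419978702420098, -0.2613477629798802, 1.569017026745318]
top [[504.96599678166103, 0.0, 279.51761548130986], [0.0, 504.96599678166103, 203.75134803875076], [0.0, 0.0, 1.0]] [[-0.010637119819086053, -0.9997222776172068, 0.02102901133715966], [-0.9980642658334327, 0.009326092336118637, -0.061487765190395054], [0.06127457016026613, -0.021642357487163245, -0.997886283808968]] [-0.05732804158910675, 0.5275571286526395, 1.5121664827808654]
```

View pics/scene0.png

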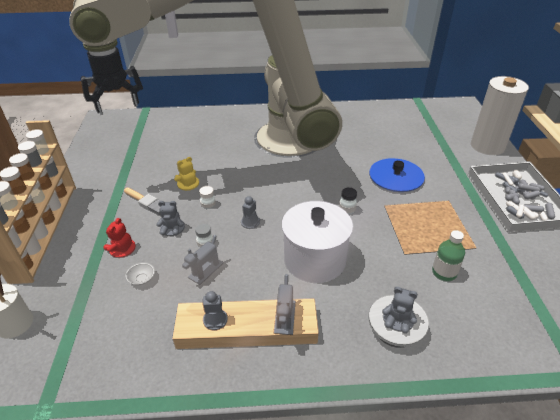

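View pics/top0.png

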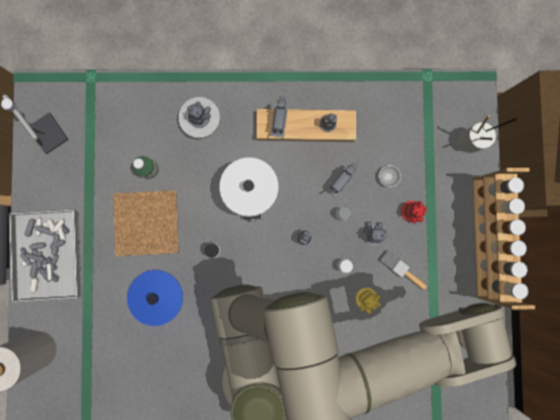

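The sample on the turntable (scene 400,308) is a seated bear.

Things that could be taken for what I want:
- **Bear:** grey bear (scene 168,215 / top 375,233), red bear (119,236), yellow bear (187,172), grey person (250,211), grey dog (202,260), and the ledge samples (213,308) and (285,305). I choose the grey bear.
- **Lid:** aluminium lid on the pot (top 248,186), or the blue lid (top 155,298). I choose the aluminium one.

```bash
cat > h.py <<'E'
import numpy as np,cv2
def onplane(c,uv,z):
    K,R,t=c["mtx"],c["R"],c["t"]
    d=R.T@np.linalg.solve(K,[uv[0],uv[1],1.]);o=-R.T@t
    return o+d*(z-o[2])/d[2]
def proj(c,X):
    p=c["mtx"]@(c["R"]@np.array(X)+c["t"]);return p[:2]/p[2]
def cen(m,roi,big=True):
    x0,y0,x1,y1=roi;mm=np.zeros_like(m);mm[y0:y1,x0:x1]=m[y0:y1,x0:x1]
    cs=cv2.findContours(mm,cv2.RETR_EXTERNAL,cv2.CHAIN_APPROX_NONE)[0]
    return max(cs,key=cv2.contourArea)
E
python3 - <<'E'
from h import *
t=dict(np.load("top0.npz"));s=dict(np.load("scene0.npz"))
I=t["color"];g=cv2.cvtColor(I,cv2.COLOR_BGR2GRAY);hsv=cv2.cvtColor(I,cv2.COLOR_BGR2HSV)
k=cen((g>170).astype(np.uint8),(205,145,290,225));e=cv2.minEnclosingCircle(k);print("lid",e,onplane(t,e[0],.107+.014))
k=cen((g<70).astype(np.uint8),(235,172,262,198));e=cv2.minEnclosingCircle(k);print("knob",e,onplane(t,e[0],.159))
m=((hsv[...,1]>70)&(hsv[...,0]<25)).astype(np.uint8)
k=cen(m,(100,180,190,265));r=cv2.minAreaRect(k);print("mat",r,onplane(t,r[0],.004))
sg=cv2.cvtColor(s["color"],cv2.COLOR_BGR2GRAY)
k=cen((sg<70).astype(np.uint8),(305,205,330,224));e=cv2.minEnclosingCircle(k);print("knob scene",e,onplane(s,e[0],.149))
for n,roi in [("bear",(355,215,395,250)),("person",(292,226,318,248)),("dog",(325,160,360,198)),("jar1",(332,204,352,222)),("jar2",(336,257,356,275)),("jar3",(200,240,222,260)),("thin",(130,153,157,183)),("turn",(170,90,230,145))]:
    print(n,[onplane(t,((roi[0]+roi[2])/2,(roi[1]+roi[3])/2),.03).round(3)])
a=cv2.resize(I[205:265,345:405],(400,400),interpolation=3);b=cv2.resize(s["color"][190:245,140:195],(400,400),interpolation=3)
cv2.imwrite("pics/crop1.png",np.hstack([a,b]))
E
```

```text
lid ((248.70159912109375, 186.2915496826172), 29.417251586914062) [0.57076572 0.02616499 0.121     ]
knob ((248.0, 185.5), 4.272101879119873) [0.56929115 0.02658796 0.159     ]
mat ((145.17677307128906, 222.74261474609375), (62.695594787597656, 62.903751373291016), 87.61405944824219) [0.47391161 0.34478498 0.004     ]
knob scene ((317.5, 212.5), 6.041623115539551) [0.56627714 0.02565669 0.149     ]
bear [array([ 0.437, -0.348,  0.03 ])]
person [array([ 0.426, -0.138,  0.03 ])]
dog [array([ 0.599, -0.253,  0.03 ])]
jar1 [array([ 0.497, -0.25 ,  0.03 ])]
jar2 [array([ 0.338, -0.259,  0.03 ])]
jar3 [array([0.39 , 0.143, 0.03 ])]
thin [array([0.637, 0.344, 0.03 ])]
turn [array([0.79 , 0.175, 0.03 ])]
```

View pics/crop1.png

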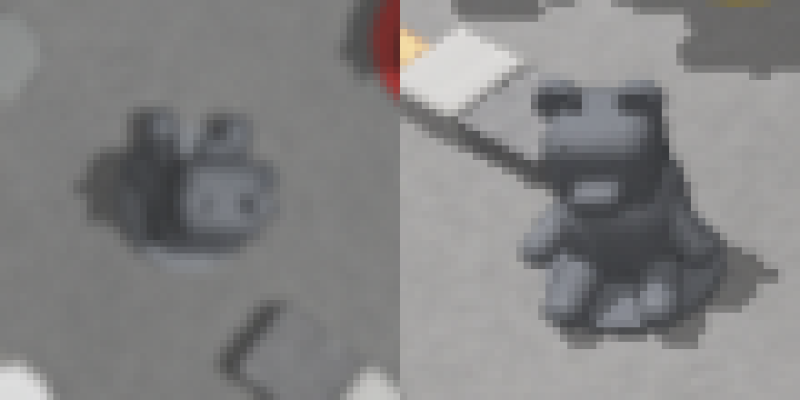

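The crop shows the grey bear seated upright, with its head at about (228,195) in the left crop. The snout is at (222,135), so it faces roughly +x, and it is neither red nor yellow. Next I move over the knob and turn to yaw 0.

>>> jog_arm --plan '[{"tx":530,"ty":-315,"wz":0.423},{"tx":530,"ty":-315,"wz":0.423},{"tx":530,"ty":-315,"wz":0.423},{"tx":530,"ty":-315,"wz":0.423},{"tx":530,"ty":-315,"wz":0.423},{"tx":530,"ty":-315,"wz":0.423},{"tx":530,"ty":-315,"wz":0.423},{"tx":530,"ty":-315,"wz":0.423},{"tx":530,"ty":-315,"wz":0.423},{"tx":530,"ty":-315,"wz":0.423}]' --fingers 1 --newtons 50

```text
validation failed for argument at $.pl...
```

>>> jog_arm --plan '[{"tx":530,"ty":-315,"tz":0,"wx":0,"wy":0,"wz":0.423},{"tx":530,"ty":-315,"tz":0,"wx":0,"wy":0,"wz":0.423},{"tx":530,"ty":-315,"tz":0,"wx":0,"wy":0,"wz":0.423},{"tx":530,"ty":-315,"tz":0,"wx":0,"wy":0,"wz":0.423},{"tx":530,"ty":-315,"tz":0,"wx":0,"wy":0,"wz":0.423},{"tx":530,"ty":-315,"tz":0,"wx":0,"wy":0,"wz":0.423},{"tx":530,"ty":-315,"tz":0,"wx":0,"wy":0,"wz":0.423},{"tx":530,"ty":-315,"tz":0,"wx":0,"wy":0,"wz":0.423},{"tx":530,"ty":-315,"tz":0,"wx":0,"wy":0,"wz":0.423},{"tx":530,"ty":-315,"tz":0,"wx":0,"wy":0,"wz":0.423}]' --fingers 1 --newtons 50

```text
time_s: 1.1
tcp_pos: [0.5001, -0.072, 0.2312]
tcp_rot: [3.142, 0.0, -0.0]
ft_force: [0.6, -0.9, -0.3]
gripper_width: 0.0856
finger_force: 0.0
```

>>> jog_arm --plan '[{"tx":67,"ty":-96,"tz":0,"wx":0,"wy":0,"wz":0},{"tx":67,"ty":-96,"tz":0,"wx":0,"wy":0,"wz":0},{"tx":67,"ty":-96,"tz":0,"wx":0,"wy":0,"wz":0},{"tx":67,"ty":-96,"tz":0,"wx":0,"wy":0,"wz":0},{"tx":67,"ty":-96,"tz":0,"wx":0,"wy":0,"wz":0},{"tx":67,"ty":-96,"tz":0,"wx":0,"wy":0,"wz":0},{"tx":67,"ty":-96,"tz":0,"wx":0,"wy":0,"wz":0},{"tx":67,"ty":-96,"tz":0,"wx":0,"wy":0,"wz":0},{"tx":67,"ty":-96,"tz":0,"wx":0,"wy":0,"wz":0},{"tx":67,"ty":-96,"tz":0,"wx":0,"wy":0,"wz":0}]'

```text
time_s: 2.1
tcp_pos: [0.5664, 0.0217, 0.2314]
tcp_rot: [-3.142, -0.0, -0.001]
ft_force: [0.1, -1.2, 0.0]
gripper_width: 0.0852
finger_force: 0.0
```

```bash
cat >> h.py <<'E'
from scipy.spatial.transform import Rotation as Rt
def pose(s):
    T=np.eye(4);T[:3,:3]=Rt.from_euler("xyz",s["tcp_rot"]).as_matrix();T[:3,3]=s["tcp_pos"];return T
def wplane(c,T,uv,z):
    K=c["mtx"];d=np.array([(uv[0]-K[0,2])/K[0,0],(uv[1]-K[1,2])/K[1,1]]);r=np.hypot(*d)
    v=np.r_[d/max(r,1e-9)*np.sin(r),np.cos(r)];M=T@c["tool_from_camera"]
    v=M[:3,:3]@v;o=M[:3,3];return o+v*(z-o[2])/v[2]
def wproj(c,T,X):
    M=np.linalg.inv(T@c["tool_from_camera"]);v=M[:3,:3]@np.array(X)+M[:3,3]
    n=np.hypot(v[0],v[1]);r=np.arctan2(n,v[2]);K=c["mtx"];return K[0,2]+K[0,0]*r*v[0]/n,K[1,2]+K[1,1]*r*v[1]/n
E
python3 - <<'E'
from h import *
from bench import sense,eyes
s=sense();c=eyes.camera("wrist");T=pose(s);print(s["tcp_pos"],s["tcp_rot"],c["mtx"].tolist(),c["tool_from_camera"].round(3).tolist())
cv2.imwrite("pics/w1.png",c["color"])
print(wproj(c,T,(.569,.0265,.159)))
g=cv2.cvtColor(c["color"],cv2.COLOR_BGR2GRAY)
u,v=map(int,wproj(c,T,(.569,.0265,.159)))
k=cen((g<70).astype(np.uint8),(max(0,u-60),max(0,v-60),u+60,v+60));e=cv2.minEnclosingCircle(k);print(e,wplane(c,T,e[0],.159))
E
```

```text
[0.5663534  0.02169961 0.23139089] [-3.14158754e+00 -9.78617393e-05 -5.52147283e-04] [[325.19226210127806, 0.0, 277.0602530460024], [0.0, 325.19226210127806, 210.24420422802766], [0.0, 0.0, 1.0]] [[-0.001, -0.962, -0.274, 0.069], [1.0, -0.001, -0.001, 0.001], [0.001, -0.274, 0.962, -0.143], [0.0, 0.0, 0.0, 1.0]]
(np.float64(269.39283299570656), np.float64(217.3418702801737))
((272.5, 211.5), 24.135135650634766) [0.57321705 0.02432147 0.159     ]
```

View pics/w1.png

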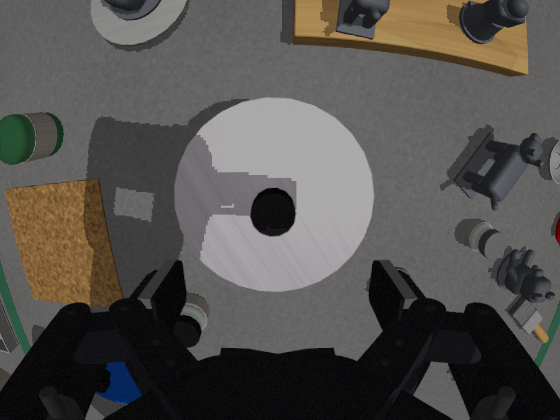

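The wrist view shows the knob at (272,211), about centred under the gripper. I now go down to grip height.

>>> jog_arm --plan '[{"tx":4,"ty":-4,"tz":25,"wx":0,"wy":0,"wz":0},{"tx":4,"ty":-4,"tz":50,"wx":0,"wy":0,"wz":0},{"tx":4,"ty":-4,"tz":75,"wx":0,"wy":0,"wz":0},{"tx":4,"ty":-4,"tz":90,"wx":0,"wy":0,"wz":0},{"tx":4,"ty":-4,"tz":100,"wx":0,"wy":0,"wz":0},{"tx":4,"ty":-4,"tz":100,"wx":0,"wy":0,"wz":0},{"tx":4,"ty":-4,"tz":100,"wx":0,"wy":0,"wz":0},{"tx":4,"ty":-4,"tz":100,"wx":0,"wy":0,"wz":0},{"tx":4,"ty":-4,"tz":100,"wx":0,"wy":0,"wz":0},{"tx":4,"ty":-4,"tz":100,"wx":0,"wy":0,"wz":0}]'

```text
time_s: 3.15
tcp_pos: [0.5706, 0.0259, 0.1318]
tcp_rot: [3.141, -0.001, -0.0]
ft_force: [0.2, 0.6, 0.1]
gripper_width: 0.0851
finger_force: 0.0
```

>>> jog_arm --plan '[{"tx":0,"ty":0,"tz":0,"wx":0,"wy":0,"wz":0},{"tx":0,"ty":0,"tz":0,"wx":0,"wy":0,"wz":0},{"tx":0,"ty":0,"tz":0,"wx":0,"wy":0,"wz":0},{"tx":0,"ty":0,"tz":0,"wx":0,"wy":0,"wz":0},{"tx":0,"ty":0,"tz":0,"wx":0,"wy":0,"wz":0},{"tx":0,"ty":0,"tz":0,"wx":0,"wy":0,"wz":0},{"tx":0,"ty":0,"tz":0,"wx":0,"wy":0,"wz":0},{"tx":0,"ty":0,"tz":0,"wx":0,"wy":0,"wz":0},{"tx":0,"ty":0,"tz":0,"wx":0,"wy":0,"wz":0},{"tx":0,"ty":0,"tz":0,"wx":0,"wy":0,"wz":0}]' --fingers -1 --newtons 50

```text
time_s: 4.15
tcp_pos: [0.5705, 0.0259, 0.1316]
tcp_rot: [3.142, -0.0, -0.0]
ft_force: [-2.0, 0.2, 4.8]
gripper_width: 0.0306
finger_force: 50.0
```

>>> jog_arm --plan '[{"tx":0,"ty":0,"tz":-15,"wx":0,"wy":0,"wz":0},{"tx":0,"ty":0,"tz":-45,"wx":0,"wy":0,"wz":0},{"tx":0,"ty":0,"tz":-75,"wx":0,"wy":0,"wz":0},{"tx":-6,"ty":-20,"tz":-80,"wx":0,"wy":0,"wz":0},{"tx":-15,"ty":-50,"tz":-80,"wx":0,"wy":0,"wz":0},{"tx":-27,"ty":-90,"tz":-80,"wx":0,"wy":0,"wz":0},{"tx":-39,"ty":-130,"tz":-80,"wx":0,"wy":0,"wz":0},{"tx":-51,"ty":-170,"tz":-80,"wx":0,"wy":0,"wz":0},{"tx":-63,"ty":-210,"tz":-80,"wx":0,"wy":0,"wz":0},{"tx":-75,"ty":-250,"tz":-80,"wx":0,"wy":0,"wz":0}]'

```text
time_s: 5.15
tcp_pos: [0.4944, 0.2773, 0.2103]
tcp_rot: [3.141, 0.002, -0.0]
ft_force: [1.0, 0.3, -3.2]
gripper_width: 0.0302
finger_force: 50.1
```

>>> jog_arm --plan '[{"tx":-12,"ty":-40,"tz":0,"wx":0,"wy":0,"wz":0},{"tx":-21,"ty":-69,"tz":20,"wx":0,"wy":0,"wz":0},{"tx":-21,"ty":-69,"tz":50,"wx":0,"wy":0,"wz":0},{"tx":-21,"ty":-69,"tz":80,"wx":0,"wy":0,"wz":0},{"tx":-21,"ty":-69,"tz":110,"wx":0,"wy":0,"wz":0},{"tx":-21,"ty":-69,"tz":140,"wx":0,"wy":0,"wz":0},{"tx":-21,"ty":-69,"tz":160,"wx":0,"wy":0,"wz":0},{"tx":-21,"ty":-69,"tz":170,"wx":0,"wy":0,"wz":0},{"tx":-21,"ty":-69,"tz":170,"wx":0,"wy":0,"wz":0},{"tx":-21,"ty":-69,"tz":170,"wx":0,"wy":0,"wz":0}]'

```text
time_s: 6.15
tcp_pos: [0.4749, 0.3451, 0.042]
tcp_rot: [-3.141, -0.001, -0.0]
ft_force: [0.7, 0.1, -2.1]
gripper_width: 0.0306
finger_force: 50.3
```

```bash
python3 - <<'E'
from h import *
from bench import sense,eyes
s=sense();print(s["tcp_pos"],s["ft_force"])
c=eyes.camera("scene");cv2.imwrite("pics/s2.png",c["color"])
E
```

```text
[0.4748576  0.34512535 0.0420102 ] [ 0.72561053  0.11558562 -2.13635172]
```

View pics/s2.png

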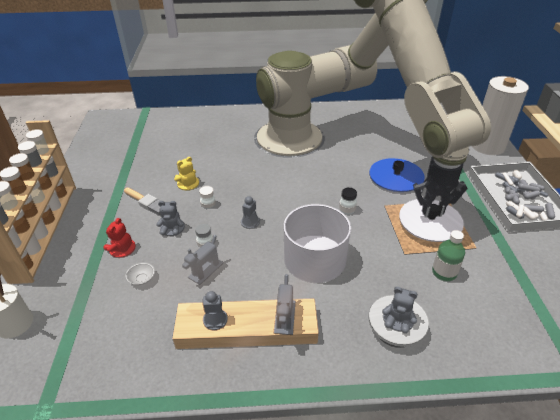

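The scene view shows the lid level in the gripper over the mat at (432,221), the pot open at (317,240), and nothing else moved. I lower the lid and release it.

>>> jog_arm --plan '[{"tx":0,"ty":0,"tz":3,"wx":0,"wy":0,"wz":0},{"tx":0,"ty":0,"tz":6,"wx":0,"wy":0,"wz":0},{"tx":0,"ty":0,"tz":8,"wx":0,"wy":0,"wz":0},{"tx":0,"ty":0,"tz":10,"wx":0,"wy":0,"wz":0},{"tx":0,"ty":0,"tz":11,"wx":0,"wy":0,"wz":0},{"tx":0,"ty":0,"tz":12,"wx":0,"wy":0,"wz":0},{"tx":0,"ty":0,"tz":13,"wx":0,"wy":0,"wz":0},{"tx":0,"ty":0,"tz":13,"wx":0,"wy":0,"wz":0},{"tx":0,"ty":0,"tz":13,"wx":0,"wy":0,"wz":0},{"tx":0,"ty":0,"tz":13,"wx":0,"wy":0,"wz":0}]'

```text
time_s: 7.2
tcp_pos: [0.4745, 0.345, 0.0286]
tcp_rot: [-3.141, -0.0, -0.0]
ft_force: [-1.4, 0.6, 1.9]
gripper_width: 0.0306
finger_force: 50.8
```

>>> jog_arm --plan '[{"tx":0,"ty":0,"tz":0,"wx":0,"wy":0,"wz":0},{"tx":0,"ty":0,"tz":0,"wx":0,"wy":0,"wz":0},{"tx":0,"ty":0,"tz":0,"wx":0,"wy":0,"wz":0},{"tx":0,"ty":0,"tz":0,"wx":0,"wy":0,"wz":0},{"tx":0,"ty":0,"tz":0,"wx":0,"wy":0,"wz":0},{"tx":0,"ty":0,"tz":0,"wx":0,"wy":0,"wz":0},{"tx":0,"ty":0,"tz":-10,"wx":0,"wy":0,"wz":0},{"tx":0,"ty":0,"tz":-50,"wx":0,"wy":0,"wz":0},{"tx":0,"ty":0,"tz":-95,"wx":0,"wy":0,"wz":0},{"tx":0,"ty":0,"tz":-140,"wx":0,"wy":0,"wz":0}]' --fingers 1

```text
time_s: 8.2
tcp_pos: [0.4742, 0.3448, 0.1707]
tcp_rot: [-3.141, -0.0, -0.0]
ft_force: [1.3, -0.3, -1.5]
gripper_width: 0.0853
finger_force: 0.0
```

>>> jog_arm --plan '[{"tx":-44,"ty":690,"tz":-60,"wx":0,"wy":0,"wz":0},{"tx":-44,"ty":690,"tz":-60,"wx":0,"wy":0,"wz":0},{"tx":-44,"ty":690,"tz":-60,"wx":0,"wy":0,"wz":0},{"tx":-44,"ty":690,"tz":-60,"wx":0,"wy":0,"wz":0},{"tx":-44,"ty":690,"tz":-60,"wx":0,"wy":0,"wz":0},{"tx":-44,"ty":690,"tz":-60,"wx":0,"wy":0,"wz":0},{"tx":-44,"ty":690,"tz":-60,"wx":0,"wy":0,"wz":0},{"tx":-44,"ty":690,"tz":-60,"wx":0,"wy":0,"wz":0},{"tx":-44,"ty":690,"tz":-60,"wx":0,"wy":0,"wz":0},{"tx":-44,"ty":690,"tz":-60,"wx":0,"wy":0,"wz":0}]'

```text
time_s: 9.2
tcp_pos: [0.4421, -0.1542, 0.2127]
tcp_rot: [3.141, -0.001, -0.0]
ft_force: [1.7, 0.6, 0.2]
gripper_width: 0.0857
finger_force: 0.0
```

>>> jog_arm --plan '[{"tx":-12,"ty":191,"tz":-18,"wx":0,"wy":0,"wz":0},{"tx":-12,"ty":191,"tz":-18,"wx":0,"wy":0,"wz":0},{"tx":-12,"ty":191,"tz":-18,"wx":0,"wy":0,"wz":0},{"tx":-12,"ty":191,"tz":-18,"wx":0,"wy":0,"wz":0},{"tx":-12,"ty":191,"tz":-18,"wx":0,"wy":0,"wz":0},{"tx":-12,"ty":191,"tz":-18,"wx":0,"wy":0,"wz":0},{"tx":-12,"ty":191,"tz":-18,"wx":0,"wy":0,"wz":0},{"tx":-12,"ty":191,"tz":-18,"wx":0,"wy":0,"wz":0},{"tx":-12,"ty":191,"tz":-18,"wx":0,"wy":0,"wz":0},{"tx":-12,"ty":191,"tz":-18,"wx":0,"wy":0,"wz":0}]'

```text
time_s: 10.2
tcp_pos: [0.4308, -0.3426, 0.2297]
tcp_rot: [3.141, -0.0, 0.001]
ft_force: [-0.2, 0.5, -0.2]
gripper_width: 0.0852
finger_force: 0.0
```

```bash
python3 - <<'E'
from h import *
from bench import sense,eyes
s=sense();c=eyes.camera("wrist");print(s["tcp_pos"],s["tcp_rot"])
np.savez("w2.npz",T=pose(s),**c)
u,v=wproj(c,pose(s),(.437,-.345,.06));print(u,v)
u=int(u);v=int(v);x0=max(0,u-75);y0=max(0,v-75);print(x0,y0)
cv2.imwrite("pics/w2.png",cv2.resize(c["color"][y0:y0+150,x0:x0+150],(600,600),interpolation=3))
E
```

```text
[ 0.4308406  -0.34263669  0.22971113] [ 3.14146498e+00 -1.05053824e-04  6.47511985e-04]
278.9741305151237 184.65098947723894
203 109
```

View pics/w2.png

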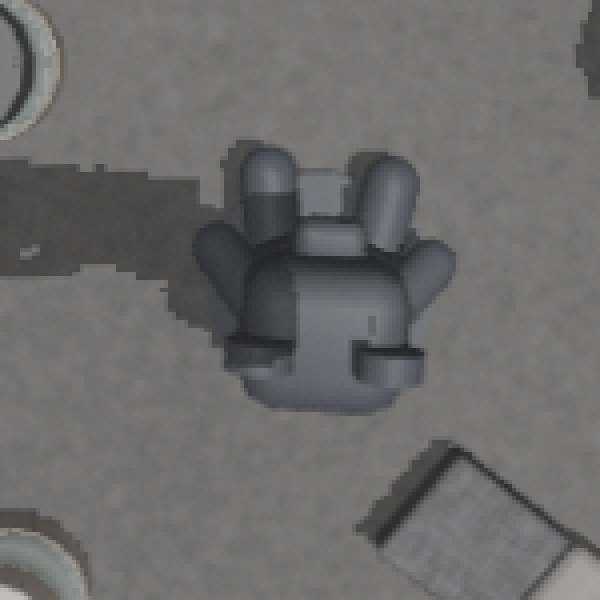

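The crop shows the bear from above with its snout at (332,237), head at about (327,337), and ears at (260,355) and (389,362). That gives a yaw of about -0.05.

```bash
python3 - <<'E'
from h import *
c=dict(np.load("w2.npz"));T=c["T"];f=lambda x,y,z:wplane(c,T,(203+x/4,109+y/4),z).round(4)
for n,p in dict(L=(245,320,.075),R=(408,325,.075),back=(325,412,.075),front=(330,262,.075),el=(260,350,.085),er=(390,357,.085),jar1=(0,66,.052),scraper=(440,445,.01),jar2=(0,590,.052)).items():print(n,f(*p))
t=dict(np.load("top0.npz"))
print("top",onplane(t,(379.2,234.4),.081))
E
```

```text
L [ 0.4359 -0.3311  0.075 ]
R [ 0.4347 -0.3694  0.075 ]
back [ 0.4134 -0.35    0.075 ]
front [ 0.4496 -0.351   0.075 ]
el [ 0.431  -0.3349  0.085 ]
er [ 0.4294 -0.3645  0.085 ]
jar1 [ 0.4961 -0.2696  0.052 ]
scraper [ 0.3844 -0.3854  0.01  ]
jar2 [ 0.3559 -0.2619  0.052 ]
top [ 0.43121402 -0.34957002  0.081     ]
```

>>> jog_arm --plan '[{"tx":1,"ty":7,"tz":30,"wx":0,"wy":0,"wz":0.05},{"tx":1,"ty":7,"tz":70,"wx":0,"wy":0,"wz":0.05},{"tx":1,"ty":7,"tz":105,"wx":0,"wy":0,"wz":0.05},{"tx":1,"ty":7,"tz":130,"wx":0,"wy":0,"wz":0.05},{"tx":1,"ty":7,"tz":150,"wx":0,"wy":0,"wz":0.05},{"tx":1,"ty":7,"tz":165,"wx":0,"wy":0,"wz":0.05},{"tx":1,"ty":7,"tz":180,"wx":0,"wy":0,"wz":0.05},{"tx":1,"ty":7,"tz":188,"wx":0,"wy":0,"wz":0.05},{"tx":1,"ty":7,"tz":188,"wx":0,"wy":0,"wz":0.05},{"tx":1,"ty":7,"tz":188,"wx":0,"wy":0,"wz":0.05}]'

```text
time_s: 11.25
tcp_pos: [0.4319, -0.3504, 0.0421]
tcp_rot: [3.141, -0.001, -0.05]
ft_force: [0.2, -0.2, -0.2]
gripper_width: 0.0853
finger_force: 0.0
```

>>> jog_arm --plan '[{"tx":0,"ty":0,"tz":0,"wx":0,"wy":0,"wz":0},{"tx":0,"ty":0,"tz":0,"wx":0,"wy":0,"wz":0},{"tx":0,"ty":0,"tz":0,"wx":0,"wy":0,"wz":0},{"tx":0,"ty":0,"tz":0,"wx":0,"wy":0,"wz":0},{"tx":0,"ty":0,"tz":0,"wx":0,"wy":0,"wz":0},{"tx":0,"ty":0,"tz":0,"wx":0,"wy":0,"wz":0},{"tx":0,"ty":0,"tz":0,"wx":0,"wy":0,"wz":0},{"tx":0,"ty":0,"tz":0,"wx":0,"wy":0,"wz":0},{"tx":0,"ty":0,"tz":0,"wx":0,"wy":0,"wz":0},{"tx":0,"ty":0,"tz":0,"wx":0,"wy":0,"wz":0}]' --fingers -1 --newtons 30

```text
time_s: 12.25
tcp_pos: [0.4318, -0.3504, 0.0422]
tcp_rot: [3.141, -0.001, -0.05]
ft_force: [-1.5, 1.6, 4.9]
gripper_width: 0.0423
finger_force: 30.3
```

>>> jog_arm --plan '[{"tx":0,"ty":0,"tz":-15,"wx":0,"wy":0,"wz":0},{"tx":0,"ty":0,"tz":-45,"wx":0,"wy":0,"wz":0},{"tx":0,"ty":0,"tz":-85,"wx":0,"wy":0,"wz":0},{"tx":0,"ty":0,"tz":-125,"wx":0,"wy":0,"wz":0},{"tx":0,"ty":0,"tz":-155,"wx":0,"wy":0,"wz":0},{"tx":3,"ty":-10,"tz":-170,"wx":0,"wy":0,"wz":0},{"tx":12,"ty":-38,"tz":-170,"wx":0,"wy":0,"wz":0},{"tx":24,"ty":-77,"tz":-170,"wx":0,"wy":0,"wz":0},{"tx":36,"ty":-115,"tz":-170,"wx":0,"wy":0,"wz":0},{"tx":48,"ty":-153,"tz":-170,"wx":0,"wy":0,"wz":0}]'

```text
time_s: 13.25
tcp_pos: [0.4875, -0.1983, 0.2114]
tcp_rot: [-3.141, 0.0, -0.051]
ft_force: [0.7, -0.8, -1.1]
gripper_width: 0.0423
finger_force: 30.7
```

>>> jog_arm --plan '[{"tx":12,"ty":-38,"tz":0,"wx":0,"wy":0,"wz":0},{"tx":24,"ty":-77,"tz":0,"wx":0,"wy":0,"wz":0},{"tx":36,"ty":-115,"tz":0,"wx":0,"wy":0,"wz":0},{"tx":48,"ty":-153,"tz":0,"wx":0,"wy":0,"wz":-0.02},{"tx":60,"ty":-191,"tz":0,"wx":0,"wy":0,"wz":-0.05},{"tx":68,"ty":-218,"tz":0,"wx":0,"wy":0,"wz":-0.05},{"tx":72,"ty":-230,"tz":0,"wx":0,"wy":0,"wz":-0.05},{"tx":72,"ty":-230,"tz":0,"wx":0,"wy":0,"wz":-0.05},{"tx":72,"ty":-230,"tz":0,"wx":0,"wy":0,"wz":-0.05},{"tx":72,"ty":-230,"tz":0,"wx":0,"wy":0,"wz":-0.05}]'

```text
time_s: 14.25
tcp_pos: [0.5705, 0.025, 0.2115]
tcp_rot: [3.141, 0.0, -0.002]
ft_force: [-0.1, 0.0, -0.7]
gripper_width: 0.0425
finger_force: 30.7
```

```bash
python3 - <<'E'
from h import *
from bench import sense,eyes
s=sense();c=eyes.camera("wrist");print(s["tcp_pos"],s["tcp_rot"],s["gripper_width"]);T=pose(s)
np.savez("w3.npz",T=T,**c)
I=c["color"].copy()
for r in (.075,.079):
  for a in np.linspace(0,2*np.pi,60):
    p=wproj(c,T,(.5705+r*np.cos(a),.026+r*np.sin(a),.115));cv2.circle(I,(int(round(p[0])),int(round(p[1]))),0,(0,0,255),-1)
cv2.imwrite("pics/w3.png",cv2.resize(I,(784,588),interpolation=2))
E
```

```text
[0.57049632 0.02502333 0.21152393] [ 3.14138228e+00  1.85927112e-04 -1.77760010e-03] 0.042483665820116014
```

View pics/w3.png

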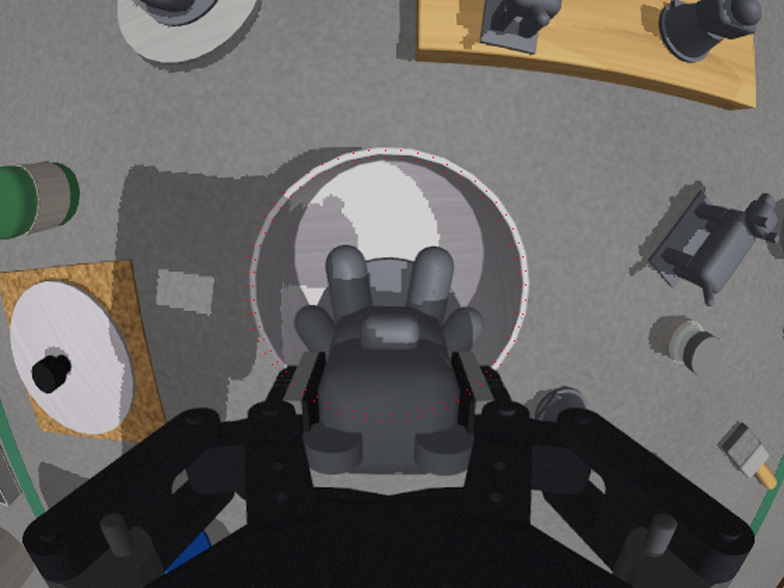

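The wrist view shows the pot rim lying exactly on my predicted red circle (pot at .5705,.026) and the bear upright in the grip at (390,380). I lower it in.

>>> jog_arm --plan '[{"tx":0,"ty":-1,"tz":20,"wx":0,"wy":0,"wz":0},{"tx":0,"ty":-1,"tz":50,"wx":0,"wy":0,"wz":0},{"tx":0,"ty":-1,"tz":80,"wx":0,"wy":0,"wz":0},{"tx":0,"ty":-1,"tz":105,"wx":0,"wy":0,"wz":0},{"tx":0,"ty":-1,"tz":125,"wx":0,"wy":0,"wz":0},{"tx":0,"ty":-1,"tz":140,"wx":0,"wy":0,"wz":0},{"tx":0,"ty":-1,"tz":150,"wx":0,"wy":0,"wz":0},{"tx":0,"ty":-1,"tz":155,"wx":0,"wy":0,"wz":0},{"tx":0,"ty":-1,"tz":157,"wx":0,"wy":0,"wz":0},{"tx":0,"ty":-1,"tz":158,"wx":0,"wy":0,"wz":0}]'

```text
time_s: 15.3
tcp_pos: [0.571, 0.0271, 0.054]
tcp_rot: [3.141, -0.001, -0.0]
ft_force: [0.0, -0.0, -0.4]
gripper_width: 0.0427
finger_force: 30.7
```

>>> jog_arm --plan '[{"tx":0,"ty":0,"tz":0,"wx":0,"wy":0,"wz":0},{"tx":0,"ty":0,"tz":0.5,"wx":0,"wy":0,"wz":0},{"tx":0,"ty":0,"tz":1,"wx":0,"wy":0,"wz":0},{"tx":0,"ty":0,"tz":1,"wx":0,"wy":0,"wz":0},{"tx":0,"ty":0,"tz":1,"wx":0,"wy":0,"wz":0},{"tx":0,"ty":0,"tz":1,"wx":0,"wy":0,"wz":0},{"tx":0,"ty":0,"tz":1,"wx":0,"wy":0,"wz":0},{"tx":0,"ty":0,"tz":1,"wx":0,"wy":0,"wz":0},{"tx":0,"ty":0,"tz":1,"wx":0,"wy":0,"wz":0},{"tx":0,"ty":0,"tz":1,"wx":0,"wy":0,"wz":0}]'

```text
time_s: 16.3
tcp_pos: [0.5707, 0.0273, 0.0525]
tcp_rot: [-3.142, -0.0, -0.0]
ft_force: [0.7, 0.3, -0.1]
gripper_width: 0.0425
finger_force: 30.7
```

>>> jog_arm --plan '[{"tx":0,"ty":0,"tz":0,"wx":0,"wy":0,"wz":0},{"tx":0,"ty":0,"tz":0,"wx":0,"wy":0,"wz":0},{"tx":0,"ty":0,"tz":0,"wx":0,"wy":0,"wz":0},{"tx":0,"ty":0,"tz":0,"wx":0,"wy":0,"wz":0},{"tx":0,"ty":0,"tz":0,"wx":0,"wy":0,"wz":0},{"tx":0,"ty":0,"tz":0,"wx":0,"wy":0,"wz":0},{"tx":0,"ty":0,"tz":-10,"wx":0,"wy":0,"wz":0},{"tx":0,"ty":0,"tz":-30,"wx":0,"wy":0,"wz":0},{"tx":0,"ty":0,"tz":-60,"wx":0,"wy":0,"wz":0},{"tx":0,"ty":0,"tz":-95,"wx":0,"wy":0,"wz":0}]' --fingers 0.45

```text
time_s: 17.3
tcp_pos: [0.5703, 0.0274, 0.1487]
tcp_rot: [-3.141, 0.001, -0.0]
ft_force: [0.9, 0.3, 0.3]
gripper_width: 0.062
finger_force: 0.0
```

>>> jog_arm --plan '[{"tx":0,"ty":0,"tz":-40,"wx":0,"wy":0,"wz":0},{"tx":-10,"ty":-33,"tz":-75,"wx":0,"wy":0,"wz":0},{"tx":-24,"ty":-80,"tz":-80,"wx":0,"wy":0,"wz":0},{"tx":-37,"ty":-125,"tz":-80,"wx":0,"wy":0,"wz":0},{"tx":-51,"ty":-170,"tz":-80,"wx":0,"wy":0,"wz":0},{"tx":-65,"ty":-215,"tz":-80,"wx":0,"wy":0,"wz":0},{"tx":-78,"ty":-260,"tz":-80,"wx":0,"wy":0,"wz":0},{"tx":-91,"ty":-300,"tz":-80,"wx":0,"wy":0,"wz":0},{"tx":-97,"ty":-318,"tz":-80,"wx":0,"wy":0,"wz":0},{"tx":-97,"ty":-318,"tz":-80,"wx":0,"wy":0,"wz":0}]' --fingers 1

```text
time_s: 18.3
tcp_pos: [0.4726, 0.3474, 0.2282]
tcp_rot: [-3.141, -0.0, 0.003]
ft_force: [0.1, 0.8, -0.0]
gripper_width: 0.0852
finger_force: 0.0
```

```bash
python3 - <<'E'
from h import *
from bench import sense,eyes
s=sense();c=eyes.camera("wrist");T=pose(s);print(s["tcp_pos"],s["tcp_rot"],s["gripper_width"])
p=wproj(c,T,(.4745,.345,.056));print("exp",p)
a=cv2.resize(c["color"],(400,300))
d=eyes.camera("top");b=cv2.resize(d["color"][110:260,80:310],(400,261),interpolation=3)
b=cv2.copyMakeBorder(b,0,39,0,0,0)
cv2.imwrite("pics/w4.png",np.hstack([a,b]))
E
```

```text
[0.47260443 0.34741886 0.22815255] [-3.14101397e+00 -4.54036127e-04  3.24459078e-03] 0.0852133244305352
exp (np.float64(279.1407607168293), np.float64(188.4455812027102))
```

View pics/w4.png

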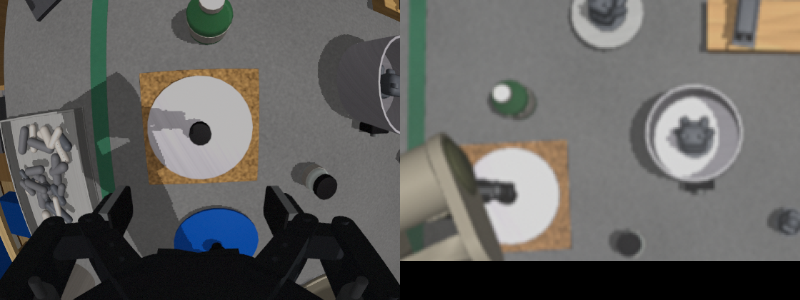

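The left half shows the lid flat on the mat with its knob at (200,132), where I expected it. The right half shows the bear upright in the pot at (693,135). I grip the lid again.

>>> jog_arm --plan '[{"tx":2,"ty":2,"tz":35,"wx":0,"wy":0,"wz":0},{"tx":2,"ty":2,"tz":75,"wx":0,"wy":0,"wz":0},{"tx":2,"ty":2,"tz":115,"wx":0,"wy":0,"wz":0},{"tx":2,"ty":2,"tz":145,"wx":0,"wy":0,"wz":0},{"tx":2,"ty":2,"tz":170,"wx":0,"wy":0,"wz":0},{"tx":2,"ty":2,"tz":185,"wx":0,"wy":0,"wz":0},{"tx":2,"ty":2,"tz":195,"wx":0,"wy":0,"wz":0},{"tx":2,"ty":2,"tz":199,"wx":0,"wy":0,"wz":0},{"tx":2,"ty":2,"tz":199,"wx":0,"wy":0,"wz":0},{"tx":2,"ty":2,"tz":199,"wx":0,"wy":0,"wz":0}]'

```text
time_s: 19.4
tcp_pos: [0.4763, 0.3433, 0.0295]
tcp_rot: [-3.141, -0.001, -0.0]
ft_force: [-0.8, 0.3, 0.5]
gripper_width: 0.0851
finger_force: 0.0
```

>>> jog_arm --plan '[{"tx":0,"ty":0,"tz":0,"wx":0,"wy":0,"wz":0},{"tx":0,"ty":0,"tz":0,"wx":0,"wy":0,"wz":0},{"tx":0,"ty":0,"tz":0,"wx":0,"wy":0,"wz":0},{"tx":0,"ty":0,"tz":0,"wx":0,"wy":0,"wz":0},{"tx":0,"ty":0,"tz":0,"wx":0,"wy":0,"wz":0},{"tx":0,"ty":0,"tz":0,"wx":0,"wy":0,"wz":0},{"tx":0,"ty":0,"tz":0,"wx":0,"wy":0,"wz":0},{"tx":0,"ty":0,"tz":0,"wx":0,"wy":0,"wz":0},{"tx":0,"ty":0,"tz":0,"wx":0,"wy":0,"wz":0},{"tx":0,"ty":0,"tz":0,"wx":0,"wy":0,"wz":0}]' --fingers -1 --newtons 50

```text
time_s: 20.4
tcp_pos: [0.476, 0.3435, 0.029]
tcp_rot: [-3.141, -0.001, -0.0]
ft_force: [-1.0, 0.3, 4.9]
gripper_width: 0.0304
finger_force: 50.0
```

>>> jog_arm --plan '[{"tx":0,"ty":0,"tz":-15,"wx":0,"wy":0,"wz":0},{"tx":0,"ty":0,"tz":-45,"wx":0,"wy":0,"wz":0},{"tx":0,"ty":0,"tz":-85,"wx":0,"wy":0,"wz":0},{"tx":0,"ty":0,"tz":-125,"wx":0,"wy":0,"wz":0},{"tx":0,"ty":0,"tz":-160,"wx":0,"wy":0,"wz":0},{"tx":3,"ty":10,"tz":-180,"wx":0,"wy":0,"wz":0},{"tx":12,"ty":40,"tz":-182,"wx":0,"wy":0,"wz":0},{"tx":24,"ty":80,"tz":-182,"wx":0,"wy":0,"wz":0},{"tx":36,"ty":120,"tz":-182,"wx":0,"wy":0,"wz":0},{"tx":48,"ty":160,"tz":-182,"wx":0,"wy":0,"wz":0}]'

```text
time_s: 21.4
tcp_pos: [0.5236, 0.1818, 0.211]
tcp_rot: [3.141, 0.0, 0.0]
ft_force: [0.8, 0.2, -3.1]
gripper_width: 0.0304
finger_force: 50.2
```

>>> jog_arm --plan '[{"tx":12,"ty":40,"tz":0,"wx":0,"wy":0,"wz":0},{"tx":24,"ty":80,"tz":0,"wx":0,"wy":0,"wz":0},{"tx":36,"ty":120,"tz":0,"wx":0,"wy":0,"wz":0},{"tx":45,"ty":148,"tz":0,"wx":0,"wy":0,"wz":0},{"tx":48,"ty":158,"tz":0,"wx":0,"wy":0,"wz":0},{"tx":48,"ty":158,"tz":0,"wx":0,"wy":0,"wz":0},{"tx":48,"ty":158,"tz":0,"wx":0,"wy":0,"wz":0},{"tx":48,"ty":158,"tz":0,"wx":0,"wy":0,"wz":0},{"tx":48,"ty":158,"tz":0,"wx":0,"wy":0,"wz":0},{"tx":48,"ty":158,"tz":0,"wx":0,"wy":0,"wz":0}]'

```text
time_s: 22.4
tcp_pos: [0.5716, 0.026, 0.2106]
tcp_rot: [-3.142, -0.0, 0.001]
ft_force: [0.1, -0.4, -2.8]
gripper_width: 0.0301
finger_force: 50.3
```

```bash
python3 - <<'E'
from h import *
from bench import sense,eyes
s=sense();c=eyes.camera("wrist");T=pose(s);p=s["tcp_pos"];print(p,s["tcp_rot"],s["gripper_width"])
z=p[2]-.1316+.107+.014
I=c["color"].copy()
for dx,col in ((-.003,(0,0,255)),(0,(0,255,0)),(.003,(255,0,0))):
  for a in np.linspace(-1.6,1.6,50):
    q=wproj(c,T,(p[0]+dx+.083*np.cos(a),p[1]+.083*np.sin(a),z));cv2.circle(I,(int(round(q[0])),int(round(q[1]))),0,col,-1)
cv2.imwrite("pics/w5.png",cv2.resize(I[40:340,80:480],(800,600),interpolation=2))
E
```

```text
[0.57156136 0.02603361 0.210633  ] [-3.14153666e+00 -1.99270579e-05  8.41149891e-04] 0.030147834158543184
```

View pics/w5.png

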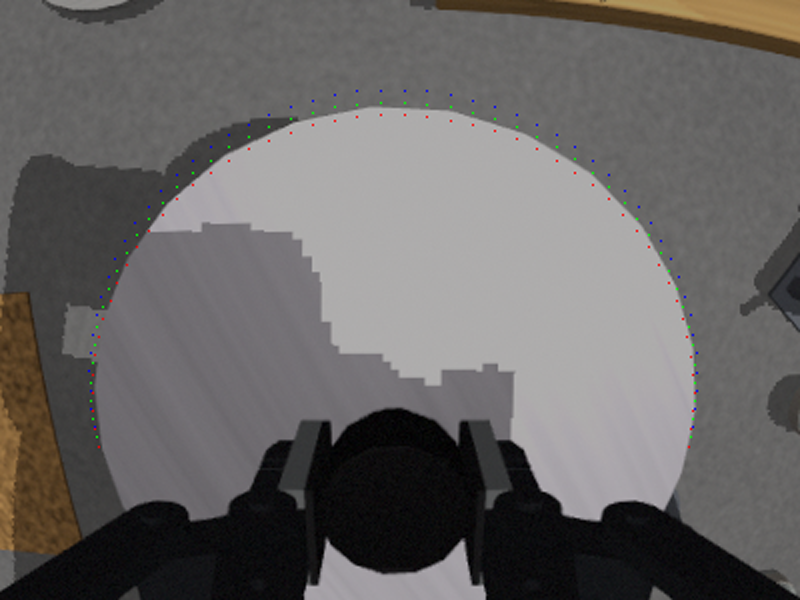

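The lid edge lies between the green and red circles, so its centre is within about 1 mm of the tool axis and of the pot centre. I lower it.

>>> jog_arm --plan '[{"tx":0,"ty":0,"tz":15,"wx":0,"wy":0,"wz":0},{"tx":0,"ty":0,"tz":35,"wx":0,"wy":0,"wz":0},{"tx":0,"ty":0,"tz":52,"wx":0,"wy":0,"wz":0},{"tx":0,"ty":0,"tz":62,"wx":0,"wy":0,"wz":0},{"tx":0,"ty":0,"tz":68,"wx":0,"wy":0,"wz":0},{"tx":0,"ty":0,"tz":71,"wx":0,"wy":0,"wz":0},{"tx":0,"ty":0,"tz":74,"wx":0,"wy":0,"wz":0},{"tx":0,"ty":0,"tz":76,"wx":0,"wy":0,"wz":0},{"tx":0,"ty":0,"tz":78,"wx":0,"wy":0,"wz":0},{"tx":0,"ty":0,"tz":79,"wx":0,"wy":0,"wz":0}]'

```text
time_s: 23.45
tcp_pos: [0.5718, 0.0253, 0.132]
tcp_rot: [3.142, -0.0, -0.0]
ft_force: [-4.3, -0.9, 6.3]
gripper_width: 0.0305
finger_force: 51.2
```

>>> jog_arm --plan '[{"tx":0,"ty":0,"tz":0,"wx":0,"wy":0,"wz":0},{"tx":0,"ty":0,"tz":0,"wx":0,"wy":0,"wz":0},{"tx":0,"ty":0,"tz":0,"wx":0,"wy":0,"wz":0},{"tx":0,"ty":0,"tz":0,"wx":0,"wy":0,"wz":0},{"tx":0,"ty":0,"tz":0,"wx":0,"wy":0,"wz":0},{"tx":0,"ty":0,"tz":0,"wx":0,"wy":0,"wz":0},{"tx":0,"ty":0,"tz":0,"wx":0,"wy":0,"wz":0},{"tx":0,"ty":0,"tz":0,"wx":0,"wy":0,"wz":0},{"tx":0,"ty":0,"tz":0,"wx":0,"wy":0,"wz":0},{"tx":0,"ty":0,"tz":0,"wx":0,"wy":0,"wz":0}]'

```text
time_s: 24.45
tcp_pos: [0.5718, 0.0253, 0.1321]
tcp_rot: [3.141, -0.001, -0.0]
ft_force: [-3.5, -0.4, 5.7]
gripper_width: 0.0308
finger_force: 51.0
```

>>> jog_arm --plan '[{"tx":0,"ty":0,"tz":0,"wx":0,"wy":0,"wz":0},{"tx":0,"ty":0,"tz":0,"wx":0,"wy":0,"wz":0},{"tx":0,"ty":0,"tz":0,"wx":0,"wy":0,"wz":0},{"tx":0,"ty":0,"tz":0,"wx":0,"wy":0,"wz":0},{"tx":0,"ty":0,"tz":0,"wx":0,"wy":0,"wz":0},{"tx":0,"ty":0,"tz":0,"wx":0,"wy":0,"wz":0},{"tx":0,"ty":0,"tz":-10,"wx":0,"wy":0,"wz":0},{"tx":0,"ty":0,"tz":-40,"wx":0,"wy":0,"wz":0},{"tx":0,"ty":0,"tz":-80,"wx":0,"wy":0,"wz":0},{"tx":0,"ty":0,"tz":-110,"wx":0,"wy":0,"wz":0}]' --fingers 1

```text
time_s: 25.45
tcp_pos: [0.5719, 0.0253, 0.2447]
tcp_rot: [3.141, -0.003, -0.0]
ft_force: [0.1, 0.4, 0.5]
gripper_width: 0.0854
finger_force: 0.0
```

>>> jog_arm --plan '[{"tx":-20,"ty":0,"tz":-20,"wx":0,"wy":0,"wz":0},{"tx":-60,"ty":0,"tz":-40,"wx":0,"wy":0,"wz":0},{"tx":-100,"ty":0,"tz":-60,"wx":0,"wy":0,"wz":0},{"tx":-140,"ty":0,"tz":-80,"wx":0,"wy":0,"wz":0},{"tx":-170,"ty":0,"tz":-80,"wx":0,"wy":0,"wz":0},{"tx":-170,"ty":0,"tz":-80,"wx":0,"wy":0,"wz":0},{"tx":-170,"ty":0,"tz":-80,"wx":0,"wy":0,"wz":0},{"tx":-170,"ty":0,"tz":-80,"wx":0,"wy":0,"wz":0},{"tx":-170,"ty":0,"tz":-80,"wx":0,"wy":0,"wz":0},{"tx":-170,"ty":0,"tz":-80,"wx":0,"wy":0,"wz":0}]'

```text
time_s: 26.45
tcp_pos: [0.4021, 0.0253, 0.3212]
tcp_rot: [-3.141, 0.001, -0.0]
ft_force: [0.1, 0.2, 0.2]
gripper_width: 0.0855
finger_force: 0.0
```

```bash
python3 - <<'E'
from h import *
from bench import sense,eyes
c=eyes.camera("scene");cv2.imwrite("pics/s6.png",cv2.resize(c["color"],(784,588),interpolation=2))
E
```

```text
(no output)
```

View pics/s6.png

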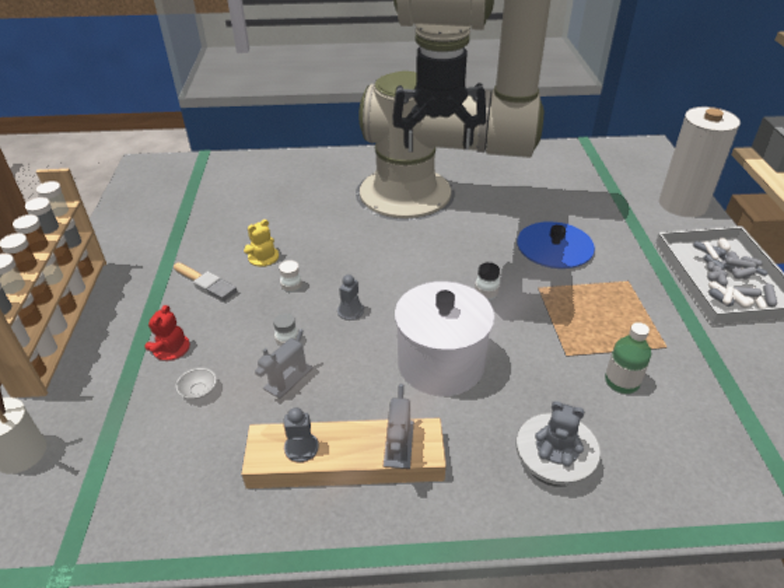

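The lid sits level on the pot at (445,320) with the grey bear inside. Everything else stands where it was, so I hand the job in.

```bash
python3 -c "
from bench import workorder;print(workorder.sign_off())"
```

```text
the job is handed in; nothing more can be done
None
```

The job is handed in: the grey bear casting, matching the turntable sample, stands upright in the pot with the lid shut, and in the last picture nothing else had moved or fallen (arm time about 26 s of the 69 s allowed).

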